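Empty the walnut hopper into the pan

ROBOT

A 7-joint arm with a two-finger parallel gripper is mounted at the origin on the work surface. World frame = base frame: x ahead of the robot, y to its left, z up, the work surface at z = 0. Lengths are in m, angles in rad, forces in N, time in s.
With the tool pointing down it reaches from about 0.425 to 0.875 m from the base axis. Payload 4.7 kg.
Tool frame: the origin (TCP) lies midway between the tips of the shut fingers; the grasp point (between the pads) lies 19 mm behind it; z points along the fingers, y is the line along which they close (so a half turn about z gives the same grasp; the last joint's range is limited). The gripper opens to 85 mm and grips with 20 to 120 N. Pads are 22 mm wide; open, the fingers measure 114 mm over their backs; the gripper's body (76 mm by 85 mm) begins 54 mm behind the grasp point. The pads swing forward as they close: fully open they stand 13 mm farther back than shut.
Start: joints at [-1.198, 0.321, -0.07, 1.45, 0.023, 1.371, -0.057], TCP at [0.228, 0.609, 0.231] pointing down, gripper open.
Joint ranges: [-2.86, 2.86], [-0.3, 2.09], [-1.38, 1.24], [0.06, 2.45], [-1.56, 4.7], [0.09, 2.05], [-2.69, 2.69]. Speed limits (rad/s): [2.57, 2.57, 3.14, 3.14, 3.14, 3.14, 3.14].

INTERFACE

Orientations are given as [roll, pitch, yaw] about the fixed x, y, z axes, in that order (R = Rz(yaw) Ry(pitch) Rx(roll)).
In Python, from workcell import ctrl, imaging, finish_job, get_obs gives the robot as it stands (ctrl), with the cameras (imaging), the job as plain functions and the readings as plain functions.
- The arm moves only by the tool jog_arm, called after "Emit:" by a JSON object that holds its "api" and its "payload". Schema: {"type":"object","properties":{"steps":{"type":"array","items":{"type":"number"},"minItems":5,"maxItems":40},"force":{"type":"number"},"only":{"type":"string"},"quiet":{"type":"boolean"},"lines":{"type":"string"}},"required":["steps"],"additionalProperties":false}. steps is one flat list of numbers that holds 1 to 8 rows one after another, with no inner brackets; each row has 5 numbers: the finger opening in m, then dx, dy, dz in m, then a turn about the tool's z in rad; each row is the pose to reach, as a shift and turn from the pose commanded when the call began, along the tool's axes at that moment; what a row does not reach only later rows make up. A row lasts 1/8 s, in which the tool goes at most 0.0625 m and 0.188 rad, less where a joint would pass 70% of its speed; a pose out of reach is approached as far as the arm can. The fingers move at their own pace and stop on an object; force is the grip in N (left out, the last holds). Time passes only in rows, so rows that do not move let the fingers close. The tool returns the time, the measured TCP pose, the force, the opening and the grip force at its end. only (a regular expression) keeps the lines of the reply that match it, lines (a string "A,B") keeps lines A to B, and quiet returns only ok. Input that does not fit is refused with a message, and nothing moves.
- get_obs(): the state, without advancing time (a new reading comes with each control period).
- imaging.capture(name): name is "scene" or "top" or "wrist"; returns a dict with "pixels" (400x640x3 uint8, red, green, blue), "range_z" (400x640 float32, m along the optical axis (not along the pixel's ray), 0 where there is no reading), "fx", "fy", "cx", "cy" (pixels), "eye" and "rotation" of the camera in the world. Camera axes: x right, y down, z forward; pixel columns grow to the right and rows downward; lengths in m; the calibration is good to about 2 mm. A picture is of the moment at which its call begins.
- finish_job(): hands the job in; it is judged then, once.
The state is a dict: "time_s": time; "qpos": joint angles; "dq": joint speeds; "tau": joint torques, N m; "ee_pos": TCP position; "tcp_rot": TCP orientation; "wrist_force": force on the tool from outside, world axes, zero at the start; "moment": the same for the moment, N m; "gripper_width": finger opening in m; "grasp_force": force on a finger pad.
Only numpy, scipy, OpenCV 4.12 (cv2) and the standard library are available. Lean on these libraries where they do the work, as an engineer would, in place of code of your own. Each camera call takes 0.05 s, during which the arm holds its last target. There are 200 camera calls.

TASK

Stand the empty pan on the table centred under the spout of the walnut hopper. Then draw the hopper's slide gate out along its guides until it meets its end stop, so that all four walnuts run into the pan, and let go. The hopper is not fastened down: stop pulling as soon as you feel the stop, do not drag, lift or tip it, and leave the mixing bowl, jar and canister where they are.

Things in the scene. Friction and masses are not known exactly. Their poses are not given: they have to be found in the camera images.
- hopper: walnut hopper, loose on the table (3.8-5.4 kg; some 20 N of pull tips it). Origin: on the table, centre line; front -x, z up. Steel base 210 x 160 x 14 mm (x -100 to 110); white open bin on top, x -20 to 110, 128 wide, top at 330 mm. Open-topped aluminium chute, 52 wide, 45 deep, slopes 18 degrees down to the front, overhangs the base, ends in a box spout
- spout (a point): centre of the spout's lower opening (50 x 42 mm inside, pointing down), 190 mm in front of the hopper's origin and 85 mm above the table. The spout box is 62 x 52 mm outside and 155 mm high at its top
- gate (a joint): slide gate closing the chute just behind the spout: 0 closed, grows as drawn out, starts at 0 to 0.012 m; the end stop, to be found by feel, comes somewhere between 0.06 and 0.09 m. Slides square to the chute floor: up, leaning 18 degrees to the hopper's front. Stiff (about 5 N friction plus its weight, 0.1-0.2 kg), stays where left; walnuts pass at about 40 mm open
- gate_bar (a point): centre of the gate's dark wooden crossbar, to be gripped: 70 mm long in its y (hopper's y), 16 mm thick in its x (along the chute, uphill), 16 mm high in its z. z is the direction the gate is drawn. Below the bar is only the 5 mm gate plate, and at y beyond 25 mm the guides, whose tops (with the stop bar) lie 24 mm under the bar's centre when shut
- pan: round steel pan, 132 mm across the rim, 55 high, 4 mm wall, floor domed 10 mm, 0.35 kg; origin: centre of its underside, z up. Two dark wooden block handles along its +y and -y, from the rim to 130 mm from the centre, each 16 mm wide (x), 14 mm high, middle 46 mm above the underside; grip about 108 mm from the centre. Starts left or right of the hopper
- nut1: walnut, a ball 36 mm across, 20 g, loose; origin at its centre. Number 1 of four lying in a row in the chute behind the gate
- nut2: walnut, a ball 36 mm across, 20 g, loose; origin at its centre. Number 2 of four lying in a row in the chute behind the gate
- nut3: walnut, a ball 36 mm across, 20 g, loose; origin at its centre. Number 3 of four lying in a row in the chute behind the gate
- nut4: walnut, a ball 36 mm across, 20 g, loose; origin at its centre. Number 4 of four lying in a row in the chute behind the gate
- mixing_bowl: white ceramic mixing bowl, 140 mm across, 70 mm high; origin at the centre of its underside. Bystander, to one side of the hopper; it and the pan may swap sides
- jar: glass jar with wooden cap, 76 mm across, 130 mm high; origin at the centre of its underside. Bystander
- canister: steel canister, 96 mm across, 150 mm high; origin at the centre of its underside. Bystander

How it is judged:
On the way, in this order (a step that is already met when the one before it is completed fails the run):
1. the pan stands on the table under the spout, let go, with the gate still shut (horizontal distance between pan and spout below 0.025 m and height (world z) of pan below 0.005 m and angle between pan's own z axis and vertical below 0.06 rad and value of joint gate below 0.025 m and contact force between the fingers and pan below 0.1 N), for 0.2 s.
2. the gate is drawn out to its end stop (value of joint gate above 0.0675 m), for 0.2 s.
At the end, for the whole second after the job is handed in: Gate at its stop (over 66.5 mm out); all four walnuts in the pan (within 64 mm of its axis, below 60 mm); pan level, at rest on the table, within 40 mm of under the spout (25 mm before the gate is drawn); hopper upright (0.03 rad), within 15 mm of its start (value of joint gate above 0.0665 m and horizontal distance between each of nut1, nut2, nut3, nut4 and pan below 0.064 m and height (world z) of each of nut1, nut2, nut3, nut4 below 0.06 m and horizontal distance between pan and spout below 0.04 m and height (world z) of pan below 0.005 m and angle between pan's own z axis and vertical below 0.06 rad and linear speed of pan below 0.03 m/s and distance of hopper from where it was at the start of the episode below 0.015 m and angle between hopper's own z axis and vertical below 0.03 rad); the robot touches nothing.
It fails at once if the hopper is dragged more than 15 mm or tipped more than 0.035 rad (distance of hopper from where it was at the start of the episode above 0.015 m or angle between hopper's own z axis and vertical above 0.035 rad).
It fails at once if the bowl, jar or canister is shoved more than 40 mm or knocked over (distance of any of mixing_bowl, jar, canister from where it was at the start of the episode above 0.04 m or angle between any of jar, canister, mixing_bowl's own z axis and vertical above 0.5 rad).
It also fails if it takes over 58 s, if anything falls off the work surface, if the arm or the gripper's body presses on something with over 40 N, if the wrist force passes 120 N, or if a joint passes its speed limit or range.

## Working session

There is one attempt and no reset: what is moved stays moved. The work goes in short steps, Python scripts to look and compute and a tool call to move; the robot and the scene stay as the last step left them, time stands still between calls to the robot, and variables do not carry over. Pictures are saved under pics/ and viewed, at most 10 in all, crops included, and the job is handed in when it is done.

```bash
ls; mkdir -p pics; cat > h.py <<'E'
from workcell import ctrl, imaging, finish_job, get_obs
import numpy as np, cv2
def save(c,n): cv2.imwrite('pics/'+n,cv2.cvtColor(c['pixels'],cv2.COLOR_RGB2BGR))
def cloud(c):
    z=c['range_z']; v,u=np.mgrid[:z.shape[0],:z.shape[1]]
    p=np.stack([(u-c['cx'])/c['fx']*z,(v-c['cy'])/c['fy']*z,z],-1)
    return p@np.array(c['rotation']).T+np.array(c['eye'])
def ray(c,u,v):
    return np.array(c['rotation'])@np.array([(u-c['cx'])/c['fx'],(v-c['cy'])/c['fy'],1.])
def plane(c,u,v,h):
    d=ray(c,u,v); e=np.array(c['eye']); return e+d*(h-e[2])/d[2]
E
python3 - <<'E'
from h import *
print(get_obs())
for n in('scene','top'):
    c=imaging.capture(n); save(c,n+'0.png'); np.save(n+'0.npy',c,allow_pickle=True); print(n,c['eye'],c['rotation'],c['fx'],c['cx'],c['cy'])
E
```

```text
pics
workcell.py
{'time_s': 0.0, 'qpos': array([-1.19793068,  0.32182824, -0.0700648 ,  1.45169795,  0.02260008,
        1.3707909 , -0.05687944]), 'dq': array([ 4.73651151e-05,  4.84778232e-04, -5.00115470e-05,  1.72338345e-05,
        1.15761572e-03, -1.37330499e-04,  1.55407727e-03]), 'tau': array([-7.10774748e-04, -4.93566155e+01, -3.82341407e-01, -3.14341736e+01,
        1.29746893e-02,  1.12216239e-02,  9.35020125e-06]), 'ee_pos': array([0.2280933 , 0.60808183, 0.23020842]), 'tcp_rot': array([-3.13965770e+00,  1.05630918e-04,  2.78285986e+00]), 'wrist_force': array([-0.26515887,  0.18972643, -0.17482203]), 'moment': array([ 0.02190781,  0.03157684, -0.05390422]), 'grasp_force': 0.0, 'gripper_width': 0.085396044226159}
scene [0.73691244 0.92963926 1.12477273] [-2.38431551e+00 -2.63203223e-03  3.03061885e+00] 505.3367424222202 323.7571872317391 196.3240077058203
top [0.50369038 0.01341349 1.13827777] [-3.01960925 -0.03346156 -1.5776958 ] 457.81005579174973 323.89144327427084 196.12337762769764
```

```bash
python3 - <<'E'
s=open('h.py').read()
s=s.replace("import numpy as np, cv2","import numpy as np, cv2\nfrom scipy.spatial.transform import Rotation as Ro\ndef RM(c): return Ro.from_euler('xyz',c['rotation']).as_matrix()\ndef load(n): return np.load(n,allow_pickle=True).item()")
s=s.replace("np.array(c['rotation']).T","RM(c).T").replace("np.array(c['rotation'])@","RM(c)@")
open('h.py','w').write(s)
E
python3 - <<'E'
from h import *
for n in('scene','top'):
    c=load(n+'0.npy'); p=cloud(c); print(p[200,320],p[380,320],p[200,100],p[200,600])
E
```

```text
[ 0.63045082 -0.10139915  0.01216173] [0.68859636 0.44549561 0.00123288] [ 1.66272065 -0.92446287 -0.74612612] [-0.21650266 -0.01766493  0.00304728]
[ 0.61910675 -0.01263543  0.12463147] [ 0.20048172 -0.0133184  -0.0007432 ] [0.63440614 0.52401012 0.00488944] [ 6.31042150e-01 -7.31357123e-01  4.19524212e-04]
```

View pics/scene0.png

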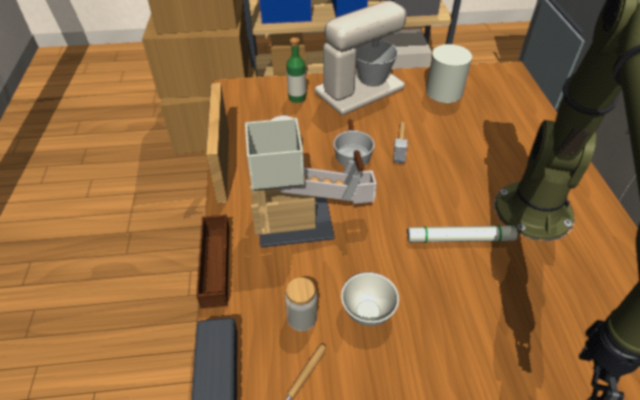

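View pics/top0.png

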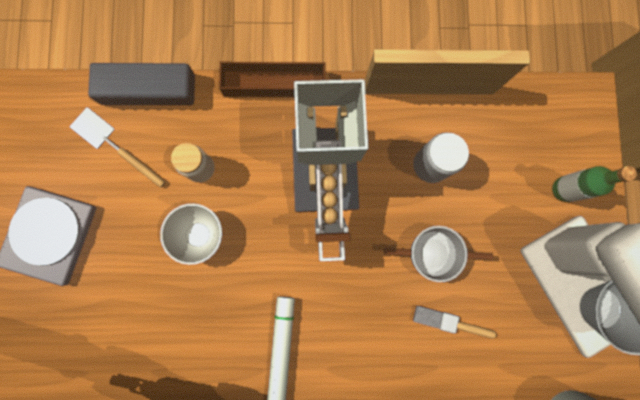

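The scene shows the hopper in the middle with its front to the robot. In the top view the spout is near (331,250), the gate bar near (332,237), the pan at (440,254) with handles to (388,250) and (492,257), the bowl at (190,233), the jar at (187,160) and the canister at (445,155).

```bash
cat > meas.py <<'E'
from h import *
c=load('top0.npy'); p=cloud(c); P=c['pixels'].astype(int)
def rep(n,m):
    q=p[m]; print(n,m.sum(),'med',np.median(q,0).round(4),'min',q.min(0).round(3),'max',q.max(0).round(3))
X,Y,Z=p[...,0],p[...,1],p[...,2]
v,u=np.mgrid[:400,:640]
# pan rim and handles
box=(u>375)&(u<505)&(v>215)&(v<290)
hsv=cv2.cvtColor(c['pixels'],cv2.COLOR_RGB2HSV)
steel=(box&(hsv[...,1]<60)&(Z>0.045)).astype(np.uint8)
rim=p[steel>0]; 
A=np.c_[2*rim[:,:2],np.ones(len(rim))]
cen=rim[:,:2].min(0)/2+rim[:,:2].max(0)/2; print('rim box centre',cen,np.ptp(rim[:,:2],axis=0),np.median(rim[:,2]))
steelall=(box&(hsv[...,1]<60)).astype(np.uint8)
cn=max(cv2.findContours(steelall,0,1)[0],key=cv2.contourArea); e=cv2.minEnclosingCircle(cn); print('steel',e,plane(c,*e[0],.055))
dark=box&(P.sum(2)<210)&(Z>0.03)
for s,n in((u<410,'hL'),(u>468,'hR')): 
    m=dark&s; rep(n,m); print(plane(c,u[m].mean(),v[m].mean(),.053))
m=dark&((u<410)|(u>468)); 
l=cv2.fitLine(p[m][:,:2].astype(np.float32),cv2.DIST_HUBER,0,.01,.01).ravel(); print('handle dir',l, np.arctan2(l[1],l[0]))
# gate bar
b2=(u>300)&(u<365)&(v>222)&(v<262)
m=b2&(P.sum(2)<230)&(Z>.1); rep('bar',m); q=p[m]
l=cv2.fitLine(q[:,:2].astype(np.float32),2,0,.01,.01).ravel(); print(l,np.arctan2(l[1],l[0]), np.ptp(q@np.r_[l[:2],0]))
# spout
m=b2&(v>236)&(Z>.14)&(Z<.17)&(hsv[...,1]<60); rep('spout top',m)
if m.sum(): print(cv2.minAreaRect(p[m][:,:2].astype(np.float32)))
# bin top
m=(Z>.32)&(Z<.345)&(u>280)&(u<380)&(v<170); rep('bin',m); print(cv2.minAreaRect(p[m][:,:2].astype(np.float32)))
# base
m=(Z>.009)&(Z<.022)&(u>285)&(u<370)&(v>120)&(v<225)&(hsv[...,2]<110); rep('base',m); print(cv2.minAreaRect(p[m][:,:2].astype(np.float32)))
for n,a in(('bowl',(155,200,225,270)),('jar',(165,140,215,185)),('can',(410,130,470,185))):
    m=(u>a[0])&(u<a[2])&(v>a[1])&(v<a[3])&(Z>.04); rep(n,m)
E
python3 meas.py
```

```text
rim box centre [ 0.49895174 -0.1753672 ] [0.12953437 0.37756137] 0.05431289486773094
steel ((438.65478515625, 253.83291625976562), 28.486528396606445) [ 0.49783568 -0.29480584  0.055     ]
hL 65 med [ 0.5076 -0.1769  0.0534] min [ 0.496 -0.225  0.049] max [ 0.512 -0.165  0.059]
[ 0.50640963 -0.17952316  0.053     ]
hR 6 med [ 0.5016 -0.3749  0.0517] min [ 0.497 -0.382  0.05 ] max [ 0.502 -0.369  0.054]
[ 0.50080875 -0.37477047  0.053     ]
handle dir [ 0.03142622  0.99950606  0.50642824 -0.21953392] 1.5393649
bar 218 med [ 0.5355 -0.0356  0.2294] min [ 0.504 -0.068  0.121] max [0.568 0.013 1.138]
[ 0.06467316  0.9979065   0.5369055  -0.03607133] 1.506078 0.07882730019616897
spout top 142 med [ 0.4974 -0.0356  0.1555] min [ 0.487 -0.061  0.141] max [ 0.525 -0.009  0.16 ]
((0.505430281162262, -0.03468041867017746), (0.03739496320486069, 0.05215797945857048), 2.2232632637023926)
bin 862 med [ 0.754  -0.0307  0.3296] min [ 0.684 -0.092  0.32 ] max [0.819 0.039 0.335]
((0.7512350082397461, -0.026624664664268494), (0.13110974431037903, 0.1281445175409317), 1.9413578510284424)
base 1717 med [ 0.6691 -0.0032  0.0143] min [ 0.604 -0.11   0.009] max [0.815 0.051 0.022]
((0.7105996608734131, -0.028708994388580322), (0.20982524752616882, 0.15747886896133423), 2.208566904067993)
bowl 1054 med [0.5501 0.3132 0.0621] min [0.479 0.013 0.04 ] max [0.618 0.355 1.138]
jar 1132 med [0.7067 0.2763 0.1288] min [0.504 0.013 0.041] max [0.75  0.319 1.138]
can 1859 med [ 0.7138 -0.285   0.1486] min [ 0.504 -0.344  0.04 ] max [0.77  0.013 1.138]
```

```bash
python3 - <<'E'
from h import *
t=load('top0.npy'); s=load('scene0.npy')
a=cv2.resize(cv2.cvtColor(t['pixels'][210:290,290:510],4),None,fx=3.6,fy=3.6,interpolation=2)
b=cv2.resize(cv2.cvtColor(s['pixels'][110:220,230:420],4),None,fx=2.8,fy=2.8,interpolation=2)
w=max(a.shape[1],b.shape[1]); o=np.zeros((a.shape[0]+b.shape[0],w,3),np.uint8); o[:a.shape[0],:a.shape[1]]=a; o[a.shape[0]:,:b.shape[1]]=b
cv2.imwrite('pics/crop.png',o); print(o.shape)
E
```

```text
(596, 792, 3)
```

View pics/crop.png

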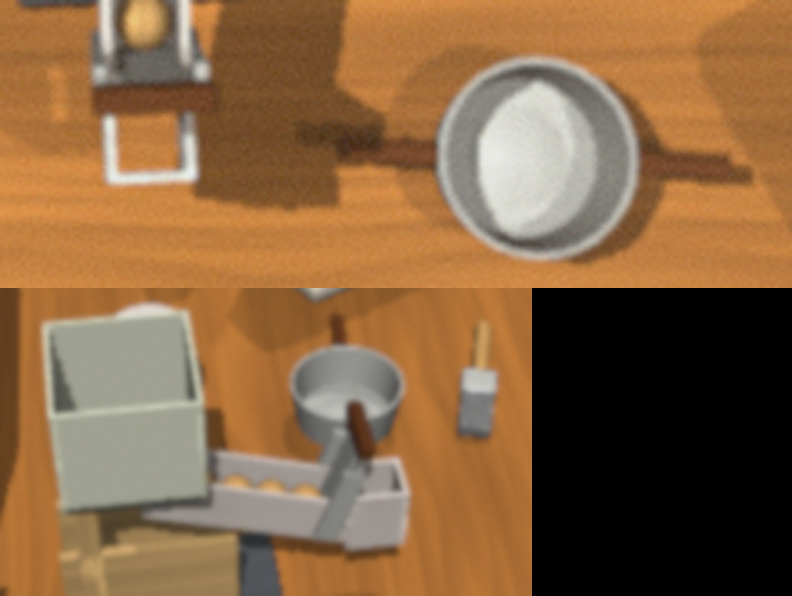

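```bash
python3 - <<'E'
from h import *
t=load('top0.npy'); s=load('scene0.npy')
for n,(a,b) in dict(rim=(439.4,253.9),hL=(397.8,252),hR=(483,256.7)).items(): print(n,plane(t,a,b,.053).round(4))
print('bar ends top', plane(t,316.4,237,.21),plane(t,349.3,237,.21))
# scene view: rim & bar by cloud
p=cloud(s); hsv=cv2.cvtColor(s['pixels'],cv2.COLOR_RGB2HSV); v,u=np.mgrid[:400,:640]
Z=p[...,2]; P=s['pixels'].astype(int)
m=(u>325)&(u<385)&(v>125)&(v<170)&(abs(Z-.055)<.006)&(hsv[...,1]<60)
q=p[m]; A=np.c_[2*q[:,:2],np.ones(m.sum())]; r=np.linalg.lstsq(A,(q[:,:2]**2).sum(1),rcond=None)[0]; print('rim scene',r[:2],np.sqrt(r[2]+r[:2]@r[:2]),m.sum(),np.median(q[:,2]))
m=(u>350)&(u<370)&(v>147)&(v<176)&(P[...,0]>P[...,2]*1.7)&(P.sum(2)<260)&(Z>.1)
q=p[m]; print('bar scene',m.sum(),q.min(0).round(3),q.max(0).round(3),np.median(q,0).round(4))
p=cloud(t);Z=p[...,2];P=t['pixels'].astype(int)
m=(u>312)&(u<353)&(v>228)&(v<246)&(P[...,0]>P[...,2]*1.7)&(P.sum(2)<260)&(Z>.1)&(Z<.4)
q=p[m]; print('bar top',m.sum(),q.min(0).round(3),q.max(0).round(3),np.median(q,0).round(4))
k=q[q[:,2]>.2]; print(cv2.minAreaRect(k[:,:2].astype(np.float32)), np.percentile(k[:,2],[5,50,95]))
# rays: two-view triangulation of the bar mask centroids
def cen(c,m): return ray(c,u[m].mean(),v[m].mean()),np.array(c['eye'])
mt=m
P=s['pixels'].astype(int);Z=cloud(s)[...,2]
ms=(u>350)&(u<370)&(v>147)&(v<176)&(P[...,0]>P[...,2]*1.7)&(P.sum(2)<260)&(Z>.1)
d1,e1=cen(t,mt);d2,e2=cen(s,ms)
ab=np.linalg.lstsq(np.c_[d1,-d2],e2-e1,rcond=None)[0]; print('tri',e1+d1*ab[0],e2+d2*ab[1])
E
```

```text
rim [ 0.4977 -0.2972  0.053 ]
hL [ 0.5028 -0.198   0.053 ]
hR [ 0.4903 -0.4016  0.053 ]
bar ends top [ 0.53416154 -0.00272362  0.21      ] [ 0.53377519 -0.06936545  0.21      ]
rim scene [ 0.50163006 -0.29661519] 0.06318513656711189 178 0.053819839932434
bar scene 110 [ 0.527 -0.063  0.22 ] [0.737 0.93  1.125] [ 0.5364 -0.0244  0.2295]
bar top 259 [ 0.525 -0.068  0.222] [ 0.542 -0.002  0.234] [ 0.5333 -0.0355  0.2297]
((0.5334897041320801, -0.03465966880321503), (0.06625808030366898, 0.016114888712763786), 89.71131896972656) [0.22541082 0.22973828 0.23271819]
tri [ 0.53373659 -0.03619341  0.21982011] [ 0.53399302 -0.03625843  0.21983201]
```

```bash
cat > to.py <<'E'
import sys
from h import *
o=get_obs(); a=[float(x) for x in sys.argv[1:]]
R=Ro.from_euler('xyz',o['tcp_rot']); d=R.inv().apply(np.array(a[:3])-o['ee_pos'])
print('d',d.round(4),'turn',round(o['tcp_rot'][2]-a[3],3) if len(a)>3 else '', 't',round(o['time_s'],2),'F',o['wrist_force'].round(1))
E
python3 to.py .41 .40 .33 1.51;python3 to.py .46 .0 .33 1.51;python3 to.py .492 -.404 .33 1.51
```

Emit:
{"api": "jog_arm", "payload": {"steps": [0.085, -0.03, -0.015, -0.05, 0.1, 0.085, -0.08, -0.04, -0.1, 0.3, 0.085, -0.135, -0.07, -0.1, 0.45, 0.085, -0.19, -0.1, -0.1, 0.6, 0.085, -0.243, -0.131, -0.1, 0.78, 0.085, -0.27, -0.185, -0.1, 0.95, 0.085, -0.298, -0.24, -0.1, 1.1, 0.085, -0.327, -0.294, -0.1, 1.27]}}

```text
time_s: 1.1
ee_pos: [0.4307, 0.2197, 0.3309]
tcp_rot: [-3.141, 0.0, 1.507]
wrist_force: [0.7, -0.8, -0.4]
gripper_width: 0.085
grasp_force: 0.0
```

```bash
python3 to.py .46 0 .33 1.51;python3 to.py .492 -.404 .33 1.51
```

```text
d [-0.2174  0.0432  0.0009] turn -0.003 t 1.1 F [ 0.7 -0.8 -0.4]
d [-0.6186  0.1008  0.001 ] turn -0.003 t 1.1 F [ 0.7 -0.8 -0.4]
```

Emit:
{"api": "jog_arm", "payload": {"steps": [0.085, -0.06, 0.012, 0, 0, 0.085, -0.12, 0.024, 0, 0, 0.085, -0.18, 0.036, 0, 0, 0.085, -0.24, 0.045, 0, 0, 0.085, -0.3, 0.052, 0, 0, 0.085, -0.36, 0.06, 0, 0, 0.085, -0.42, 0.07, 0, 0, 0.085, -0.48, 0.08, 0, 0]}}

```text
time_s: 2.1
ee_pos: [0.4826, -0.2635, 0.3314]
tcp_rot: [3.14, -0.001, 1.514]
wrist_force: [0.9, 0.0, -0.9]
gripper_width: 0.085
grasp_force: 0.0
```

Emit:
{"api": "jog_arm", "payload": {"steps": [0.085, -0.06, 0.009, 0, 0, 0.085, -0.12, 0.018, 0, 0, 0.085, -0.138, 0.02, 0.04, 0, 0.085, -0.138, 0.02, 0.09, 0, 0.085, -0.138, 0.02, 0.13, 0, 0.085, -0.138, 0.02, 0.13, 0]}}

```text
time_s: 2.85
ee_pos: [0.4933, -0.3988, 0.1978]
tcp_rot: [-3.136, -0.004, 1.513]
wrist_force: [0.5, -0.0, 0.4]
gripper_width: 0.0848
grasp_force: 0.0
```

```bash
python3 - <<'E'
from h import *
c=imaging.capture('wrist'); save(c,'w1.png'); np.save('w1.npy',c,allow_pickle=True)
c=imaging.capture('top'); save(c,'top1.png'); np.save('top1.npy',c,allow_pickle=True)
E
python3 to.py .492 -.404 .027 1.51
```

```text
d [-0.003  -0.003   0.1754] turn 0.003 t 2.95 F [-0.  -0.5  1. ]
```

View pics/w1.png

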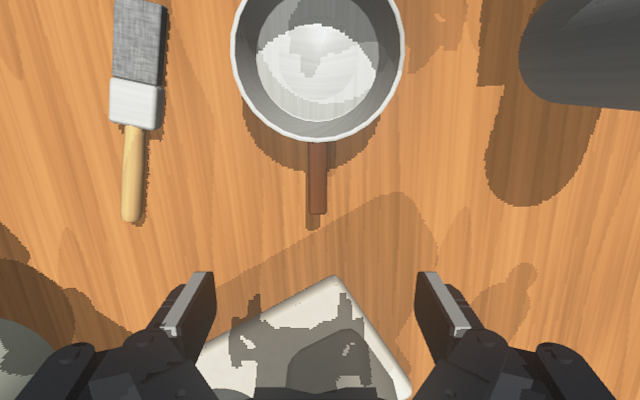

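The wrist view shows the pan centred near (317,50) with its handle down columns 308–327 and ending at row 213. The mixer's plate corner is at (335,278), behind the fingers.

```bash
python3 - <<'E'
from h import *
c=load('w1.npy'); p=cloud(c); P=c['pixels'].astype(int); v,u=np.mgrid[:400,:640]; Z=p[...,2]
m=(u>295)&(u<340)&(v>145)&(v<216)&(P[...,0]<130)&(Z>.035)&(Z<.07)
q=p[m]; print('handle',m.sum(),np.median(q,0),q.min(0),q.max(0)); r=cv2.minAreaRect(q[:,:2].astype(np.float32)); print(r)
l=cv2.fitLine(q[:,:2].astype(np.float32),2,0,.01,.01).ravel();print(l)
m=(u>225)&(u<410)&(v<145)&(abs(Z-.055)<.005); q=p[m]
# outer rim circle fit
h=cv2.convexHull(q[:,:2].astype(np.float32))[:,0]; print('rim',cv2.minEnclosingCircle(h),np.median(q[:,2]))
# two-view handle-tip/rim triangulation: handle outer end
t=load('top0.npy')
d1=ray(c,317,213);d2=ray(t,290+750/3.6,210+173/3.6);e1,e2=np.array(c['eye']),np.array(t['eye'])
ab=np.linalg.lstsq(np.c_[d1,-d2],e2-e1,rcond=None)[0]; print('tri end',e1+d1*ab[0],e2+d2*ab[1])
p=cloud(t); w=(p[...,1]<-.4)&(p[...,1]>-.56)&(p[...,0]>.4)&(p[...,0]<.6)&(p[...,2]>.015)&(p[...,1]<-.44); q=p[w]; i=q[:,1].argmax(); print('mixer corner',q[i],q[:,2].max())
E
```

```text
handle 499 [ 0.49898441 -0.39062932  0.05183363] [ 0.48470453 -0.42498626  0.04862921] [ 0.50319545 -0.36477324  0.05410386]
((0.49428027868270874, -0.3950746953487396), (0.06054107844829559, 0.015671735629439354), 86.29231262207031)
[ 0.09705852  0.99527866  0.49606052 -0.39250672]
rim ((0.4992237389087677, -0.2980368435382843), 0.0663253590464592) 0.0540838568140278
tri end [ 0.50055984 -0.28119683  0.42674612] [ 0.49265815 -0.28249635  0.4274097 ]
mixer corner [ 0.50559302 -0.50778816  0.0187573 ] 0.29792699615438123
```

```bash
python3 to.py .4935 -.405 .027 1.507
```

```text
d [-0.0039 -0.0015  0.1754] turn 0.006 t 2.95 F [-0.  -0.5  1. ]
```

Emit:
{"api": "jog_arm", "payload": {"steps": [0.06, -0.005, -0.003, 0.05, 0, 0.06, -0.005, -0.003, 0.10, 0, 0.06, -0.005, -0.003, 0.15, 0, 0.06, -0.005, -0.003, 0.17, 0, 0.06, -0.005, -0.003, 0.17, 0, 0.06, -0.005, -0.003, 0.17, 0]}}

```text
time_s: 3.7
ee_pos: [0.493, -0.4071, 0.034]
tcp_rot: [3.138, 0.002, 1.513]
wrist_force: [-0.2, -1.0, 0.7]
gripper_width: 0.06
grasp_force: 0.0
```

```bash
python3 to.py .4935 -.405 .027 1.507
```

```text
d [0.0021 0.0004 0.007 ] turn 0.006 t 3.7 F [-0.2 -1.   0.7]
```

Emit:
{"api": "jog_arm", "payload": {"steps": [0.06, 0.002, 0, 0.006, 0, 0.0, 0.002, 0, 0.006, 0, 0.0, 0.002, 0, 0.006, 0, 0.0, 0.002, 0, 0.006, 0, 0.0, 0.002, 0, 0.006, 0, 0.0, 0.002, 0, 0.006, 0, 0.0, 0.002, 0, 0.006, 0], "force": 30}}

```text
time_s: 4.58
ee_pos: [0.4921, -0.4037, 0.0257]
tcp_rot: [3.141, 0.0, 1.513]
wrist_force: [0.8, 0.8, 3.7]
gripper_width: 0.0155
grasp_force: 30.8
```

```bash
python3 to.py .4935 -.405 .027 1.507
```

```text
d [-0.0012  0.0015 -0.0013] turn 0.006 t 4.58 F [0.8 0.8 3.7]
```

Emit:
{"api": "jog_arm", "payload": {"steps": [0, 0.02, 0, 0, 0, 0, 0.055, 0, 0, 0, 0, 0.09, 0.001, 0, 0, 0, 0.125, 0.001, 0, 0, 0, 0.16, 0.001, 0, 0, 0, 0.195, 0.001, 0, 0, 0, 0.225, 0.002, 0, 0, 0, 0.245, 0.002, 0, 0]}}

```text
time_s: 5.58
ee_pos: [0.5079, -0.1595, 0.0257]
tcp_rot: [3.141, 0.002, 1.513]
wrist_force: [0.6, -3.2, 2.7]
gripper_width: 0.0159
grasp_force: 30.8
```

Emit:
{"api": "jog_arm", "payload": {"steps": [0, 0.01, 0, 0, 0, 0, 0.017, 0, 0, 0, 0, 0.017, 0, 0, 0]}}

```text
time_s: 5.95
ee_pos: [0.5089, -0.1425, 0.0256]
tcp_rot: [3.141, 0.0, 1.512]
wrist_force: [-1.3, -1.1, 4.7]
gripper_width: 0.0153
grasp_force: 31.1
```

```bash
python3 - <<'E'
from h import *
for n in('top','scene'):
    c=imaging.capture(n); save(c,n+'2.png'); np.save(n+'2.npy',c,allow_pickle=True)
E
```

```text
(no output)
```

View pics/top2.png

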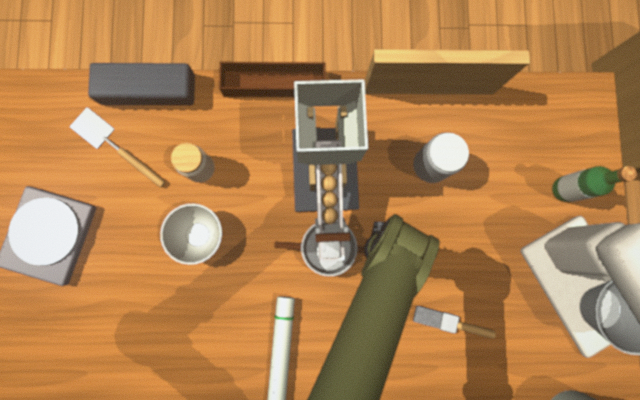

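The pan now stands under the spout, with its rim centred near (329,250) and its left handle at (290,246). I'll measure it against the spout before letting go.

```bash
cat > pan.py <<'E'
import sys
from h import *
from scipy.optimize import least_squares
for f in sys.argv[1:]:
    c=load(f); p=cloud(c); Z=p[...,2]; X,Y=p[...,0],p[...,1]
    hsv=cv2.cvtColor(c['pixels'],cv2.COLOR_RGB2HSV)
    m=(abs(Z-.055)<.005)&(hsv[...,1]<70)&(np.hypot(X-.516,Y+.036)<.085)&(np.hypot(X-.516,Y+.036)>.045)
    q=p[m][:,:2]; r=least_squares(lambda a:np.hypot(q[:,0]-a[0],q[:,1]-a[1])-.064,[.516,-.036],loss='soft_l1',f_scale=.002)
    print(f,'pan',r.x.round(4),len(q),'resid',np.median(abs(r.fun)).round(4))
    m=(Z>.142)&(Z<.17)&(hsv[...,1]<60)&(abs(Y+.036)<.04)&(X>.47)&(X<.515); 
    if m.sum(): print(' spout top front', np.percentile(X[m],2), (Y[m].min()+Y[m].max())/2,np.ptp(Y[m]))
    m=(Z>.32)&(Z<.345)&(X>.66)&(X<.84)&(abs(Y+.03)<.09); print(' bin',[np.round(a,4) for a in cv2.minAreaRect(p[m][:,:2].astype(np.float32))])
E
python3 pan.py top0.npy top2.npy scene2.npy
```

```text
top0.npy pan [ 0.516 -0.036] 0 resid nan
 spout top front 0.4869679389075398 -0.034767688427829964 0.051556186979233136
 bin [array([ 0.7512, -0.0266]), array([0.1311, 0.1281]), np.float64(1.9414)]
top2.npy pan [ 0.5147 -0.0338] 258 resid 0.0012
 spout top front 0.48688436293470483 -0.03477235847119504 0.05159595702582361
 bin [array([ 0.7514, -0.0266]), array([0.1312, 0.1281]), np.float64(1.9433)]
scene2.npy pan [ 0.5175 -0.0363] 151 resid 0.0012
 spout top front 0.48951826534347104 -0.03619961150578216 0.05776075036589268
 bin [array([ 0.7537, -0.0292]), array([0.1301, 0.1363]), np.float64(2.0038)]
  return _methods._mean(a, axis=axis, dtype=dtype,
  ret = ret.dtype.type(ret / rcount)
```

Emit:
{"api": "jog_arm", "payload": {"steps": [0.05, 0, 0, 0, 0, 0.05, 0, 0, 0, 0, 0.05, 0, 0, 0, 0, 0.05, 0, 0, -0.02, 0, 0.05, 0, 0, -0.07, 0, 0.05, 0, 0, -0.13, 0, 0.05, 0, 0, -0.19, 0, 0.05, 0, 0, -0.25, 0]}}

```text
time_s: 7.05
ee_pos: [0.5084, -0.1428, 0.2784]
tcp_rot: [3.14, -0.001, 1.511]
wrist_force: [1.2, 0.5, -0.5]
gripper_width: 0.05
grasp_force: 0.0
```

Emit:
{"api": "jog_arm", "payload": {"steps": [0.085, 0, 0, -0.03, 0.18, 0.085, 0, 0, -0.04, 0.36, 0.085, 0, 0, -0.04, 0.54, 0.085, 0, 0, -0.04, 0.72, 0.085, 0, 0, -0.04, 0.9, 0.085, 0, 0, -0.04, 1.08, 0.085, 0, 0, -0.04, 1.26, 0.085, 0, 0, -0.04, 1.44]}}

```text
time_s: 8.05
ee_pos: [0.5084, -0.1429, 0.3164]
tcp_rot: [-3.141, -0.001, 0.065]
wrist_force: [0.8, 0.7, -0.5]
gripper_width: 0.0851
grasp_force: 0.0
```

```bash
python3 - <<'E'
from h import *
for n in('top','scene'):
    c=imaging.capture(n); np.save(n+'3.npy',c,allow_pickle=True)
E
python3 pan.py top3.npy scene3.npy; python3 to.py .536 -.0357 .34 .037
```

```text
top3.npy pan [ 0.5147 -0.0338] 256 resid 0.0011
 spout top front 0.48688140521862033 -0.03476960554878234 0.05157723482009082
 bin [array([ 0.7511, -0.0266]), array([0.1313, 0.1281]), np.float64(1.9357)]
scene3.npy pan [ 0.5176 -0.0363] 151 resid 0.0012
 spout top front 0.488920029682519 -0.03714905728199913 0.05600453068090161
 bin [array([ 0.7535, -0.0285]), array([0.13  , 0.1386]), np.float64(1.8559)]
d [ 0.0351 -0.1049 -0.0237] turn 0.034 t 8.15 F [ 0.1 -0.1 -0.2]
```

Emit:
{"api": "jog_arm", "payload": {"steps": [0.085, 0.012, -0.035, -0.008, 0.034, 0.085, 0.024, -0.07, -0.016, 0.034, 0.085, 0.035, -0.105, -0.024, 0.034, 0.085, 0.035, -0.105, -0.024, 0.034]}}

```text
time_s: 8.65
ee_pos: [0.5367, -0.0312, 0.3401]
tcp_rot: [-3.141, -0.001, 0.048]
wrist_force: [-0.7, -0.3, -0.5]
gripper_width: 0.0846
grasp_force: 0.0
```

```bash
python3 - <<'E'
from h import *
o=get_obs();print(o['qpos'].round(2))
c=imaging.capture('wrist'); save(c,'w2.png'); np.save('w2.npy',c,allow_pickle=True); print(np.array(c['eye'])-o['ee_pos'])
E
```

```text
[-0.94  0.05  1.    1.58 -0.04  1.54 -1.47]
[0.08423367 0.00470741 0.14216952]
```

View pics/w2.png

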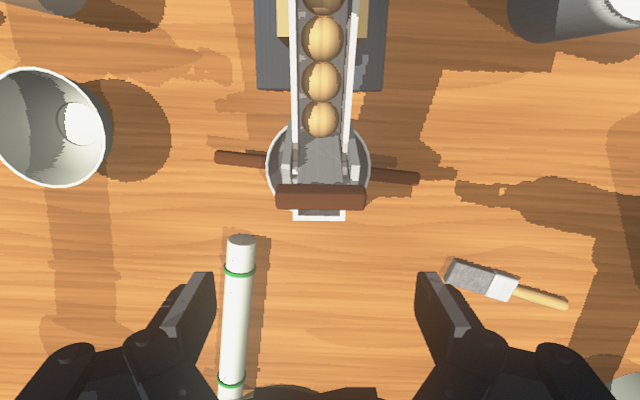

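The wrist view shows the bar at columns 275–367, rows 185–209, with the pan under the spout. The fingers straddle it evenly, to within a few mm.

```bash
python3 - <<'E'
from h import *
c=load('w2.npy'); p=cloud(c); P=c['pixels'].astype(int); v,u=np.mgrid[:400,:640]; Z=p[...,2]
m=(u>262)&(u<380)&(v>175)&(v<218)&(Z>.205)&(Z<.25); q=p[m]
print(m.sum(),q.min(0),q.max(0),cv2.minAreaRect(q[:,:2].astype(np.float32)),np.percentile(Z[m],[5,50,95]))
m=(u>262)&(u<380)&(v>170)&(v<215)&(P[...,0]>P[...,2]*1.7)&(P.sum(2)<330); uu,vv=u[m].mean(),v[m].mean()
t=load('top0.npy'); pt=t['pixels'].astype(int); Zt=cloud(t)[...,2]
mt=(u>312)&(u<353)&(v>228)&(v<246)&(pt[...,0]>pt[...,2]*1.7)&(pt.sum(2)<260)&(Zt>.1)&(Zt<.4)
d1,d2=ray(c,uu,vv),ray(t,u[mt].mean(),v[mt].mean()); e1,e2=np.array(c['eye']),np.array(t['eye'])
ab=np.linalg.lstsq(np.c_[d1,-d2],e2-e1,rcond=None)[0]; print('tri',uu,vv,e1+d1*ab[0],e2+d2*ab[1])
# posts/guides: nearby points below bar
for y0,y1 in((-.08,-.06),(-.012,.01)):
    m=(u>250)&(u<390)&(v>120)&(v<230)&(Z>.15)&(Z<.207)&(p[...,1]>y0)&(p[...,1]<y1); print('guide',m.sum(),p[m].min(0).round(3) if m.any() else '',p[m].max(0).round(3) if m.any() else '')
E
python3 to.py .536 -.0357 .200 .037
```

```text
2413 [ 0.52439263 -0.0692133   0.20504218] [0.54469634 0.00078444 0.23242102] ((0.5347111225128174, -0.03427139297127724), (0.018825238570570946, 0.07000546157360077), 1.698898434638977) [0.20935522 0.22799384 0.23057352]
tri 326.1989225031082 195.38292581848322 [ 0.53386068 -0.03955132  0.21486679] [ 0.53390403 -0.03646986  0.21470178]
guide 348 [ 0.489 -0.067  0.15 ] [ 0.57  -0.06   0.197]
guide 744 [ 0.486 -0.012  0.15 ] [ 0.585 -0.001  0.196]
d [-0.0004  0.0017  0.1399] turn 0.007 t 8.7 F [-0.5 -0.4  0. ]
```

Emit:
{"api": "jog_arm", "payload": {"steps": [0.085, -0.001, 0, 0.04, 0.007, 0.085, -0.001, 0, 0.08, 0.007, 0.085, -0.001, 0, 0.11, 0.007, 0.085, -0.001, 0, 0.125, 0.007, 0.085, -0.001, 0, 0.135, 0.007, 0.085, -0.001, 0, 0.144, 0.007, 0.085, -0.001, 0, 0.144, 0.007]}}

```text
time_s: 9.57
ee_pos: [0.5351, -0.035, 0.1953]
tcp_rot: [3.141, 0.0, 0.032]
wrist_force: [-0.7, 0.2, -0.1]
gripper_width: 0.0848
grasp_force: 0.0
```

```bash
python3 to.py .535 -.0345 .196 .037;  python3 - <<'E'
from h import *
c=imaging.capture('wrist'); save(c,'w3.png')
E
```

```text
d [-0.0001 -0.0005 -0.0007] turn -0.005 t 9.57 F [-0.7  0.2 -0.1]
```

View pics/w3.png

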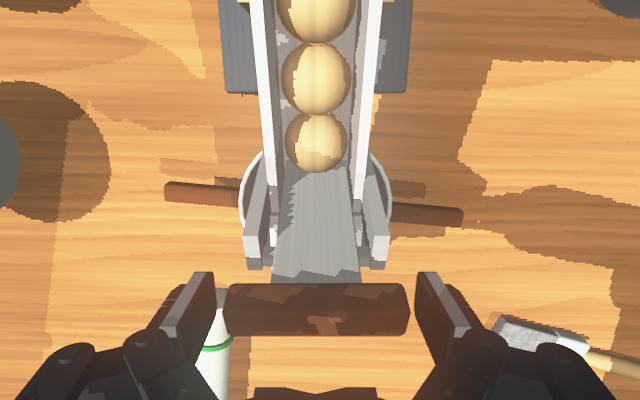

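The bar (columns 224–408) sits between the pads (213 and 417) with even gaps, so I'll close on it.

Emit:
{"api": "jog_arm", "payload": {"steps": [0.0, 0, 0, 0, 0, 0.0, 0, 0, 0, 0, 0.0, 0, 0, 0, 0, 0, 0, 0, 0, 0], "force": 30}}

```text
time_s: 10.12
ee_pos: [0.5357, -0.0352, 0.196]
tcp_rot: [3.141, -0.001, 0.032]
wrist_force: [0.4, -1.0, 4.3]
gripper_width: 0.0691
grasp_force: 39.2
```

```bash
python3 to.py .535 -.0345 .196
```

```text
d [-0.0006 -0.0008 -0.    ] turn  t 10.12 F [ 0.4 -1.   4.3]
```

Emit:
{"api": "jog_arm", "payload": {"steps": [0, -0.0012, 0, -0.0038, 0, 0, -0.0031, 0, -0.0095, 0, 0, -0.0046, 0, -0.0143, 0, 0, -0.0062, 0, -0.019, 0, 0, -0.0062, 0, -0.019, 0]}}

```text
time_s: 10.75
ee_pos: [0.5296, -0.0354, 0.2146]
tcp_rot: [3.141, -0.002, 0.032]
wrist_force: [3.7, -1.7, 0.0]
gripper_width: 0.0691
grasp_force: 38.8
```

Emit:
{"api": "jog_arm", "payload": {"steps": [0, -0.0015, 0, -0.0048, 0, 0, -0.0031, 0, -0.0095, 0, 0, -0.0046, 0, -0.0143, 0, 0, -0.0062, 0, -0.019, 0]}}

```text
time_s: 11.25
ee_pos: [0.5236, -0.0356, 0.2331]
tcp_rot: [3.141, -0.003, 0.032]
wrist_force: [6.4, -3.8, -5.5]
gripper_width: 0.0694
grasp_force: 38.3
```

Emit:
{"api": "jog_arm", "payload": {"steps": [0, -0.0012, 0, -0.0038, 0, 0, -0.0025, 0, -0.0076, 0, 0, -0.0034, 0, -0.0105, 0, 0, -0.0034, 0, -0.0105, 0]}}

```text
time_s: 11.75
ee_pos: [0.52, -0.0357, 0.2439]
tcp_rot: [3.141, -0.002, 0.032]
wrist_force: [5.5, -2.3, -1.7]
gripper_width: 0.0696
grasp_force: 38.7
```

Emit:
{"api": "jog_arm", "payload": {"steps": [0, -0.0006, 0, -0.0019, 0, 0, -0.0012, 0, -0.0038, 0]}}

```text
time_s: 12.0
ee_pos: [0.5189, -0.0358, 0.2473]
tcp_rot: [3.141, -0.002, 0.032]
wrist_force: [6.2, -2.7, -5.4]
gripper_width: 0.0695
grasp_force: 38.4
```

Emit:
{"api": "jog_arm", "payload": {"steps": [0, -0.0006, 0, -0.0019, 0, 0, -0.0012, 0, -0.0038, 0]}}

```text
time_s: 12.25
ee_pos: [0.5177, -0.0358, 0.2511]
tcp_rot: [3.141, -0.002, 0.032]
wrist_force: [6.4, -3.0, -5.6]
gripper_width: 0.0695
grasp_force: 38.4
```

Emit:
{"api": "jog_arm", "payload": {"steps": [0, -0.0001, 0, -0.0019, 0, 0, -0.0005, 0, -0.0038, 0]}}

```text
time_s: 12.5
ee_pos: [0.5166, -0.0358, 0.2545]
tcp_rot: [3.141, -0.001, 0.032]
wrist_force: [5.1, -2.6, -5.8]
gripper_width: 0.0696
grasp_force: 38.3
```

Emit:
{"api": "jog_arm", "payload": {"steps": [0, -0.0006, 0, -0.0019, 0, 0, -0.0006, 0, -0.0019, 0]}}

```text
time_s: 12.75
ee_pos: [0.5159, -0.0359, 0.2566]
tcp_rot: [3.141, -0.001, 0.032]
wrist_force: [5.1, -2.4, -3.7]
gripper_width: 0.0689
grasp_force: 38.5
```

Emit:
{"api": "jog_arm", "payload": {"steps": [0, -0.0006, 0, -0.0019, 0, 0, -0.0006, 0, -0.0019, 0]}}

```text
time_s: 13.0
ee_pos: [0.5155, -0.0356, 0.2573]
tcp_rot: [3.141, -0.001, 0.031]
wrist_force: [9.2, -3.1, -13.0]
gripper_width: 0.0693
grasp_force: 40.7
```

```bash
python3 - <<'E'
from h import *
for n in('top','scene','wrist'):
    c=imaging.capture(n); save(c,n+'4.png'); np.save(n+'4.npy',c,allow_pickle=True)
E
python3 pan.py top4.npy scene4.npy; python3 to.py 0 0 0
```

```text
top4.npy pan [ 0.5139 -0.0351] 46 resid 0.0011
 bin [array([ 0.7513, -0.0267]), array([0.1314, 0.1283]), np.float64(1.8447)]
scene4.npy pan [ 0.5178 -0.0368] 141 resid 0.0014
 spout top front 0.489075490066283 -0.035422805764284804 0.057059153914039484
 bin [array([ 0.7535, -0.0291]), array([0.1302, 0.1345]), np.float64(1.7507)]
d [-0.5144 -0.0518  0.2568] turn  t 13.15 F [  8.4  -1.8 -12. ]
```

View pics/wrist4.png

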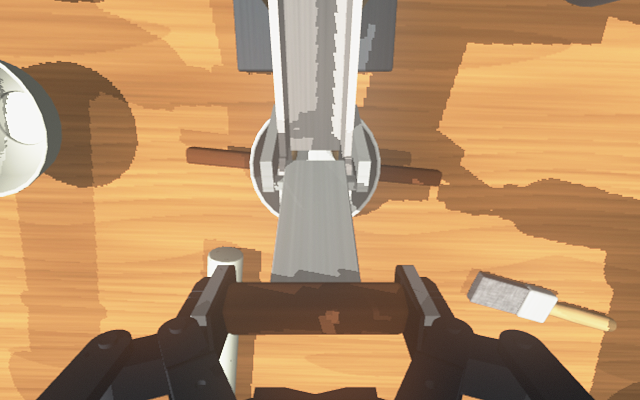

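View pics/scene4.png

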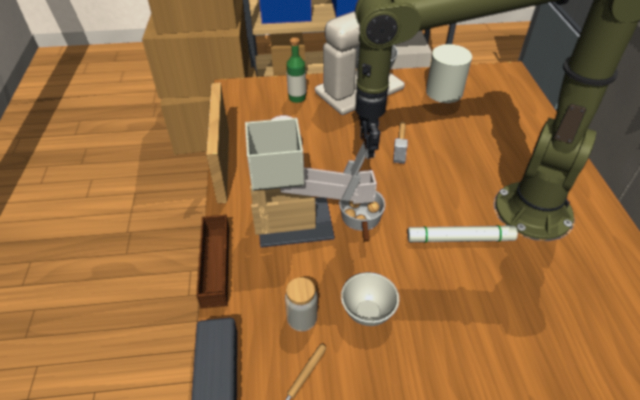

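The chute is empty and the walnuts are in the pan at about (362,210). The hopper hasn't moved. One 0.7 mm probe will tell the stop from a jam.

Emit:
{"api": "jog_arm", "payload": {"steps": [0, 0, 0, -0.0007, 0, 0, 0, 0, -0.0007, 0]}}

```text
time_s: 13.4
ee_pos: [0.5155, -0.0355, 0.2574]
tcp_rot: [3.141, -0.001, 0.031]
wrist_force: [10.5, -2.1, -16.2]
gripper_width: 0.0694
grasp_force: 40.2
```

```bash
python3 - <<'E'
from h import *
c=load('w2.npy'); p=cloud(c); a=np.deg2rad(18); n=np.array([-np.sin(a)*np.cos(.036),-np.sin(a)*.036,np.cos(a)])
v,u=np.mgrid[:400,:640]
q=p[(u>262)&(u<380)&(v>120)&(v<218)]; s=q@n
x=(q-[.535,-.0345,.222])@np.array([np.cos(a),.03,np.sin(a)])
bar=s[(abs(x)<7)&(q[:,2]>.2)]; bar=bar[abs(x[(abs(x)<7)&(q[:,2]>.2)])<.007]
g=s[(x>-.03)&(x<.02)&(abs(q[:,1]+.0345)>.024)&(abs(q[:,1]+.0345)<.034)&(q[:,2]<.205)]
print('bar top',np.percentile(bar,[50,90]),'guide hist',np.histogram(g,bins=np.arange(-.08,.08,.002)))
E
```

```text
bar top [0.05307047 0.05410365] guide hist (array([  0,   0,   0,   1,   1,   5,   4,   6,   3,   7,   6,   8,   8,
         7,  10,   8,   7,  16,   3,  13,   8,  12,  16,  15,   9,  41,
       102,  37,  24,  39,  53,  27,  22,  30,  24,  31,  26,  25,  24,
        22,  28,  30,  27,  35,  35,  29,  48, 268,  72,   0,   0,   0,
         0,   0,   0,   0,   0,   0,   0,   0,   0,   0,   0,   0,   0,
         0,   0,   0,   0,   0,   0,   0,   0,   0,   0,   0,   0,   0,
         0]), array([-8.0000000e-02, -7.8000000e-02, -7.6000000e-02, -7.4000000e-02,
       -7.2000000e-02, -7.0000000e-02, -6.8000000e-02, -6.6000000e-02,
       -6.4000000e-02, -6.2000000e-02, -6.0000000e-02, -5.8000000e-02,
       -5.6000000e-02, -5.4000000e-02, -5.2000000e-02, -5.0000000e-02,
       -4.8000000e-02, -4.6000000e-02, -4.4000000e-02, -4.2000000e-02,
       -4.0000000e-02, -3.8000000e-02, -3.6000000e-02, -3.4000000e-02,
       -3.2000000e-02, -3.000000
[... 263 characters left out ...]
388939e-17,  2.0000000e-03,  4.0000000e-03,  6.0000000e-03,
        8.0000000e-03,  1.0000000e-02,  1.2000000e-02,  1.4000000e-02,
        1.6000000e-02,  1.8000000e-02,  2.0000000e-02,  2.2000000e-02,
        2.4000000e-02,  2.6000000e-02,  2.8000000e-02,  3.0000000e-02,
        3.2000000e-02,  3.4000000e-02,  3.6000000e-02,  3.8000000e-02,
        4.0000000e-02,  4.2000000e-02,  4.4000000e-02,  4.6000000e-02,
        4.8000000e-02,  5.0000000e-02,  5.2000000e-02,  5.4000000e-02,
        5.6000000e-02,  5.8000000e-02,  6.0000000e-02,  6.2000000e-02,
        6.4000000e-02,  6.6000000e-02,  6.8000000e-02,  7.0000000e-02,
        7.2000000e-02,  7.4000000e-02,  7.6000000e-02,  7.8000000e-02]))
```

The force rises with no travel, so this is the stop: about 65 mm travelled plus 6 mm starting offset, roughly 70 mm. I'll ease off, let go and lift away.

Emit:
{"api": "jog_arm", "payload": {"steps": [0, 0.0006, 0, 0.0015, 0, 0, 0.0006, 0, 0.0015, 0, 0.03, 0.0006, 0, 0.0015, 0, 0.085, 0.0006, 0, 0.0015, 0, 0.085, 0.0006, 0, 0.0015, 0, 0.085, 0.0006, 0, 0.0015, 0]}}

```text
time_s: 14.15
ee_pos: [0.5157, -0.0353, 0.2586]
tcp_rot: [-3.141, -0.0, 0.032]
wrist_force: [-0.1, -0.1, 0.7]
gripper_width: 0.0848
grasp_force: 0.0
```

Emit:
{"api": "jog_arm", "payload": {"steps": [0.085, 0, 0, 0, 0, 0.085, 0, 0, -0.02, 0, 0.085, 0, 0, -0.06, 0, 0.085, 0, 0, -0.1, 0, 0.085, 0, 0, -0.12, 0]}}

```text
time_s: 14.78
ee_pos: [0.5163, -0.0356, 0.3805]
tcp_rot: [-3.141, -0.003, 0.032]
wrist_force: [0.9, -0.0, -0.8]
gripper_width: 0.085
grasp_force: 0.0
```

Emit:
{"api": "jog_arm", "payload": {"steps": [0.085, -0.04, 0, 0, 0, 0.085, -0.09, 0, 0, 0, 0.085, -0.09, 0, 0, 0, 0.085, -0.09, 0, 0, 0]}}

```text
time_s: 15.28
ee_pos: [0.4262, -0.0392, 0.3785]
tcp_rot: [-3.141, -0.001, 0.03]
wrist_force: [-0.0, -0.1, -0.1]
gripper_width: 0.0849
grasp_force: 0.0
```

```bash
python3 - <<'E'
from h import *
for n in('top','scene'):
    c=imaging.capture(n); save(c,n+'5.png'); np.save(n+'5.npy',c,allow_pickle=True)
p=cloud(load('top5.npy')); m=(p[...,2]>.25)&(p[...,2]<.32)&(abs(p[...,1]+.035)<.04)&(p[...,0]>.47)&(p[...,0]<.56); q=p[m]
print('bar',m.sum(),q.min(0),q.max(0)) if m.any() else print('no bar')
s=load('scene5.npy'); p=cloud(s); m=(p[...,2]>.2)&(p[...,2]<.32)&(abs(p[...,1]+.035)<.045)&(p[...,0]>.48)&(p[...,0]<.56); q=p[m]; print('bar scene',m.sum(),q.min(0),q.max(0))
im=cv2.cvtColor(s['pixels'][110:240,230:420],4); cv2.imwrite('pics/c5.png',cv2.resize(im,None,fx=4,fy=4,interpolation=2))
E
python3 pan.py top5.npy scene5.npy
```

```text
bar 401 [ 0.50392012 -0.06913774  0.25007821] [ 5.26872199e-01 -4.67519411e-04  2.95483289e-01]
bar scene 352 [ 0.50667994 -0.07186819  0.20013655] [0.54765024 0.00123181 0.29553941]
top5.npy pan [ 0.5146 -0.0339] 259 resid 0.0011
 spout top front 0.48683656981047185 -0.034631933495634835 0.051388991108783914
 bin [array([ 0.7513, -0.0267]), array([0.1317, 0.1282]), np.float64(1.8513)]
scene5.npy pan [ 0.517  -0.0362] 133 resid 0.0013
 spout top front 0.48881442210332227 -0.03721175508456992 0.06041296535778684
 bin [array([ 0.7534, -0.0286]), array([0.1301, 0.1342]), np.float64(1.7744)]
```

View pics/c5.png

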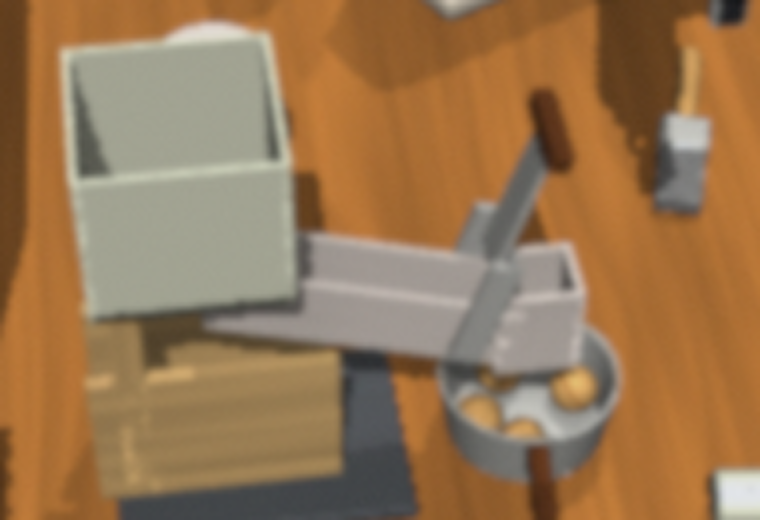

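All four walnuts are in the pan, at (575,388), (498,375), (478,412) and (522,430). The gate stays up (bar top rose 63 mm) and nothing is touched.

```bash
python3 -c "
from workcell import ctrl, imaging, finish_job, get_obs; print(finish_job())"
```

```text
the job is handed in; nothing more can be done
None
```

The job is handed in, with no verdict printed: the pan is within about 2 mm of centre under the spout, the gate is at its stop (about 70 mm out), all four walnuts are in the pan, the hopper has not moved measurably, the gripper is clear, and the bystanders were never touched.

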